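# Shut the upper paint drawers

## Robot

A 7-joint arm with a two-finger parallel gripper is mounted at the origin on the work surface. World frame = base frame: x ahead of the robot, y to its left, z up, the work surface at z = 0. Lengths are in m, angles in rad, forces in N, time in s.
With the tool pointing down it reaches from about 0.4 to 0.9 m from the base axis. Payload 5.6 kg.
Tool frame: the origin (TCP) lies at the very end of the fingers, on their centre line; the grasp point (between the pads) lies 19 mm behind it; z points along the fingers, y is the line along which they close (so a half turn about z gives the same grasp; the last joint's range is limited). The gripper opens to 92 mm and grips with 3 to 60 N. Pads are 20 mm wide; open, the fingers measure 128 mm over their backs; the gripper's body (75 mm by 189 mm) begins 69 mm behind the grasp point.
Start: joints at [-1.322, 0.468, -0.012, 1.603, 0.006, 1.071, -0.056], TCP at [0.187, 0.623, 0.215] pointing down, gripper open.
Joint ranges: [-2.53, 2.53], [-0.31, 2.02], [-1.57, 1.55], [0.28, 2.44], [-1.29, 4.43], [0.15, 1.84], [-2.92, 2.92]. Speed limits (rad/s): [2.57, 2.57, 3.14, 3.14, 3.14, 3.14, 3.14].

## Interface

Orientations are given as a rotation vector (axis times angle).
In Python, from bench import env gives the robot as it stands. The module is installed in compiled form; this text tells all that it offers.
- The arm moves only by the tool send_rows, never from a script. Its argument "series" is a list of rows, each an object of numbers: "dx", "dy", "dz": the shift along the tool's x, y, z normalised to -1 to 1, where 1 is 0.3 m; "ax", "ay", "az": the turn, a rotation vector about the tool's x, y, z normalised to -1 to 1, where 1 is 120 degrees. A call has 1 to 12 rows; each row is the pose to reach, as a shift and turn from the pose commanded when the call began, along the tool's axes at that moment; what a row does not reach only later rows make up. A row lasts 1/10 s, in which the tool goes at most 50 mm and 8.59 degrees, less where a joint would pass 70% of its speed; a pose out of reach is approached as far as the arm can. A call with a number of a shift or a turn outside -1 to 1 is refused whole. A call with a gripper value outside its range is refused whole. "grip" is the opening, from -1 (shut) to 1 (fully open), set as the call begins (left out, the last holds). The fingers move at their own pace and stop on an object; the grip force is fixed at half the most. Time passes only in rows, so rows that repeat a pose let the fingers close. It gives the time, the measured TCP pose, the force, the opening and the grip force at its end, in the units of the state.
- env.get_obs(): the state, without advancing time (a new reading comes with each control period).
- env.grab_frame(name): name is "side" or "top"; returns a dict with "pixels" (400x640x3 uint8, red, green, blue), "K" (3x3 intrinsics, pixels), "D" ([k1, k2, p1, p2, k3] as OpenCV has them; the pictures are not rectified), "xyz" and "orientation" of the camera in the world. Camera axes: x right, y up, looking along -z (the intrinsics and any distortion apply to the point x, -y, -z); pixel columns grow to the right and rows downward; lengths in m; the calibration is good to about 2 mm. A picture is of the moment at which its call begins. There is no depth.
- env.job_done(): hands the job in; it is judged then, once.
Trained networks look in a picture, given as the dict that the camera call returned (one of the last four; its "shot" number tells which), for a name from the list of things; names that differ only in an ending like _2 or _b are one class to them, and where a whole thing is asked for, a point or a joint stands for the part that bears it (a point fixed in the world has none). Each returns a list of dicts, best first, with "score" (0 to 1); they miss things now and then, are a little off and sometimes report something else, mostly with a low value. They report only what shows in the picture. A call takes as long as a camera call. They do not tell look-alikes from the thing itself.
- env.boxes_of(picture, target): "rect" ([centre column, centre row, width, height] in pixels, round what is visible of it).
- env.trace(picture, target): "region" (400x640 bool, what is visible of it) and "rect" ([centre column, centre row, width, height] in pixels, round what is visible of it).
The state is a dict: "t": time; "joint_positions": joint angles; "dq": joint speeds; "joint_torque": joint torques, N m; "tcp_pos": TCP position; "tcp_rot": TCP orientation; "ft_force": force on the tool from outside, world axes, zero at the start; "wrist_torque": the same for the moment, N m; "grip_width": finger opening in m; "finger_force": force on a finger pad.
Only numpy, scipy, OpenCV 4.12 (cv2) and the standard library are available. Lean on these libraries where they do the work, as an engineer would, in place of code of your own. Each camera call takes 0.05 s, during which the arm holds its last target. There are 200 camera calls.

## Task

I have finished with the paints in the top two drawers of the organiser: push the top and the middle drawer fully shut with your fingertips, from the outside and gently, so that the dropper bottles in them stay standing. I am still painting from the bottom drawer, so leave it pulled out as it is. Do not grip or pick up anything, and do not touch the bottles or disturb the saucer, pin vice, jar and knight on the table.

Things in the scene. Friction and masses are not known exactly. Their poses are not given: they have to be found in the camera images.
- organiser: white plastic three-tier stacking organiser standing firm on the table: 180 mm deep (x), 200 wide (y), 222 tall (stacking lugs 4 more). Origin on the table under its centre; x points from front to back, z up. Its open front is the plane x = -90 mm, roughly facing the robot; shut drawers are flush with it. Tiers span heights 6 to 78, 78 to 150, 150 to 222 mm.
- top_drawer (a joint): how far the top drawer is out, in m: 0 is fully shut at its stop, 0.13 fully out; 30 to 55 mm out at the start. It slides straight along the organiser's x with about 1.5 N of friction, some damping, and stays where it is left.
- top_drawer_front (a point): point on the outer face of the top drawer's flat frosted front, mid-width, 179 mm above the table; axes as the organiser's (outside is -x). Front: 3 mm thick, 190 wide, from 25 below to 39 mm above this point, but a 50 mm wide, 14 mm deep finger notch in mid top edge leaves it solid there only to 25 above. Behind it the drawer is open on top; bottles rise to 36 mm above this point.
- middle_drawer (a joint): how far the middle drawer is out, in m: 0 is fully shut at its stop, 0.13 fully out; 47 to 70 mm out at the start. It slides straight along the organiser's x with about 1.5 N of friction, some damping, and stays where it is left.
- middle_drawer_front (a point): point on the outer face of the middle drawer's flat frosted front, mid-width, 107 mm above the table; axes as the organiser's (outside is -x). Front: 3 mm thick, 190 wide, from 25 below to 39 mm above this point, but a 50 mm wide, 14 mm deep finger notch in mid top edge leaves it solid there only to 25 above. Behind it the drawer is open on top; bottles rise to 36 mm above this point.
- bottom_drawer (a joint): how far the bottom drawer is out, in m: 0 is fully shut at its stop, 0.13 fully out; 90 to 115 mm out at the start. It slides straight along the organiser's x with about 1.5 N of friction, some damping, and stays where it is left.
- bottom_drawer_front (a point): point on the outer face of the bottom drawer's flat frosted front, mid-width, 35 mm above the table; axes as the organiser's (outside is -x). Front: 3 mm thick, 190 wide, from 25 below to 39 mm above this point, but a 50 mm wide, 14 mm deep finger notch in mid top edge leaves it solid there only to 25 above. Behind it the drawer is open on top; bottles rise to 36 mm above this point.
- bottle_a: blue dropper bottle, 22 mm across, 58 mm tall with its black nozzle cap, standing loose and upright in the bottom drawer; origin at the centre of its foot
- bottle_b: blue dropper bottle, 22 mm across, 58 mm tall with its black nozzle cap, standing loose and upright in the bottom drawer; origin at the centre of its foot
- bottle_c: blue dropper bottle, 22 mm across, 58 mm tall with its black nozzle cap, standing loose and upright in the bottom drawer; origin at the centre of its foot
- bottle_d: blue dropper bottle, 22 mm across, 58 mm tall with its black nozzle cap, standing loose and upright in the middle drawer; origin at the centre of its foot
- bottle_e: blue dropper bottle, 22 mm across, 58 mm tall with its black nozzle cap, standing loose and upright in the middle drawer; origin at the centre of its foot
- bottle_f: blue dropper bottle, 22 mm across, 58 mm tall with its black nozzle cap, standing loose and upright in the top drawer; origin at the centre of its foot
- bottle_g: blue dropper bottle, 22 mm across, 58 mm tall with its black nozzle cap, standing loose and upright in the top drawer; origin at the centre of its foot
- saucer: white ceramic saucer used as a palette, 128 mm across, 18 mm high, on the table by the front right corner of the organiser, as the robot sees it; origin at the centre of its foot
- pin_vice: black pin vice (small hand drill) lying flat, 130 mm long with its bit, 13 mm thick, on the table ahead of and to the right of the organiser; origin under its middle, x along it
- jar: frosted glass jar with a metal screw lid, 60 mm across, 82 mm tall, on the table by the front left corner of the organiser; origin at the centre of its foot
- knight: grey resin miniature knight on a 40 mm round black base, 66 mm tall, on the table by the front left corner of the organiser; origin at the centre of the base's underside
There are look-alikes about, which are no part of the job. Several things look just like the pin_vice: the one meant starts farthest from the robot's base.

How it is judged:
At the end, for the whole second after the job is handed in: Top and middle drawers within 4 mm of fully shut and still; the bottom drawer within 10 mm of where it was; every bottle upright (within 0.3 rad) on the floor of its drawer; saucer, pin vice, jar and knight upright and within 10 mm of where they were (value of joint each of top_drawer, middle_drawer below 0.004 m and distance of each of bottom_drawer_front, saucer, jar, pin_vice, knight from where it was at the start of the episode below 0.01 m and velocity of joint top_drawer between -0.005 and 0.005 m/s and velocity of joint middle_drawer between -0.005 and 0.005 m/s and velocity of joint bottom_drawer between -0.005 and 0.005 m/s and angle between each of bottle_a, bottle_b, bottle_c, bottle_d, bottle_e, bottle_f, bottle_g's own z axis and vertical below 0.3 rad and linear speed of each of bottle_a, bottle_b, bottle_c, bottle_d, bottle_e, bottle_f, bottle_g below 0.02 m/s and z of bottle_a in the frame of bottom_drawer_front between -0.03 and -0.014 m and z of bottle_b in the frame of bottom_drawer_front between -0.03 and -0.014 m and z of bottle_c in the frame of bottom_drawer_front between -0.03 and -0.014 m and z of bottle_d in the frame of middle_drawer_front between -0.03 and -0.014 m and z of bottle_e in the frame of middle_drawer_front between -0.03 and -0.014 m and z of bottle_f in the frame of top_drawer_front between -0.03 and -0.014 m and z of bottle_g in the frame of top_drawer_front between -0.03 and -0.014 m and angle between each of saucer, jar, pin_vice, knight's own z axis and vertical below 0.2 rad); the robot touches nothing.
It fails at once if the bottom drawer, still in use, is pushed or pulled more than 10 mm (distance of bottom_drawer_front from where it was at the start of the episode above 0.01 m).
It fails at once if a drawer is gripped or hooked by its front (a finger behind the panel) instead of being pushed from outside ((contact force between the fingers and top_drawer above 1 N and x of the grasp point in the frame of top_drawer_front above -0.003 m) or (contact force between the fingers and middle_drawer above 1 N and x of the grasp point in the frame of middle_drawer_front above -0.003 m) or (contact force between the fingers and bottom_drawer above 1 N and x of the grasp point in the frame of bottom_drawer_front above -0.003 m)).
It fails at once if a bottle is touched by the robot, lifted off its drawer's floor by more than 8 mm, or knocked over (leaning more than 0.5 rad) ((contact force between any of the arm, the fingers and bottle_a above 0.5 N or contact force between the arm and bottle_b above 0.5 N or contact force between the arm and bottle_c above 0.5 N or contact force between the arm and bottle_d above 0.5 N or contact force between the arm and bottle_e above 0.5 N or contact force between the arm and bottle_f above 0.5 N or contact force between the arm and bottle_g above 0.5 N) or (contact force between the fingers and bottle_b above 0.5 N or contact force between the fingers and bottle_c above 0.5 N or contact force between the fingers and bottle_d above 0.5 N or contact force between the fingers and bottle_e above 0.5 N or contact force between the fingers and bottle_f above 0.5 N or contact force between the fingers and bottle_g above 0.5 N or z of any of bottle_a, bottle_b in the frame of bottom_drawer_front above -0.014 m) or (z of bottle_c in the frame of bottom_drawer_front above -0.014 m or z of any of bottle_d, bottle_e in the frame of middle_drawer_front above -0.014 m or z of any of bottle_f, bottle_g in the frame of top_drawer_front above -0.014 m or angle between any of bottle_a, bottle_b, bottle_c's own z axis and vertical above 0.5 rad) or angle between any of bottle_d, bottle_e, bottle_f, bottle_g's own z axis and vertical above 0.5 rad).
It fails at once if the saucer, pin vice, jar or knight is moved more than 10 mm, lifted or tipped (distance of any of saucer, jar, pin_vice, knight from where it was at the start of the episode above 0.01 m or angle between any of saucer, jar, pin_vice, knight's own z axis and vertical above 0.3 rad).
It fails at once if a drawer is rammed: more than 60 N on it (contact force between the fingers and top_drawer above 60 N or contact force between the fingers and middle_drawer above 60 N).
It also fails if it takes over 45 s, if anything falls off the work surface, if the arm or the gripper's body presses on something with over 40 N, if the wrist force passes 120 N, or if a joint passes its speed limit or range.

## Working session

There is one attempt and no reset: what is moved stays moved. The work goes in short steps, Python scripts to look and compute and a tool call to move; the robot and the scene stay as the last step left them, time stands still between calls to the robot, and variables do not carry over. Pictures are saved under pics/ and viewed, at most 10 in all, crops included, and the job is handed in when it is done.

Besides the shell and the picture viewer there is one more tool, called after "Call:" as name(argument=value, ...) on one line, values as JSON. send_rows: Moves the arm, as the interface text tells. Its arguments: {"type":"object","properties":{"series":{"type":"array"},"grip":{"type":"number"}},"required":["series"]}

```bash
mkdir -p pics
cat > h.py <<'E'
import numpy as np, cv2
from scipy.spatial.transform import Rotation as R
def rot(o):
    o=np.array(o,float)
    return o if o.shape==(3,3) else (R.from_rotvec(o).as_matrix() if o.size==3 else R.from_quat(o).as_matrix())
def proj(f,P):
    M=rot(f["orientation"]); p=(np.atleast_2d(P)-f["xyz"])@M*[1,-1,-1]
    return cv2.projectPoints(p,np.zeros(3),np.zeros(3),np.array(f["K"]),np.array(f["D"],float))[0][:,0]
def ray(f,uv):
    u=cv2.undistortPoints(np.array([[uv]],float),np.array(f["K"]),np.array(f["D"],float))[0,0]
    return rot(f["orientation"])@np.array([u[0],-u[1],-1.])
def atz(f,uv,z):
    d=ray(f,uv); o=np.array(f["xyz"]); return o+d*(z-o[2])/d[2]
E
python3 - <<'E'
from bench import env
from h import *
o=env.get_obs();print(o["tcp_pos"],o["tcp_rot"],o["t"])
for n in("side","top"):
    f=env.grab_frame(n);cv2.imwrite(f"pics/{n}0.png",f["pixels"][:,:,::-1])
    print(n,f["xyz"],f["orientation"],np.array(f["K"]).tolist(),f["D"])
    for t in("organiser","top_drawer","middle_drawer","bottom_drawer","bottle_a","saucer","pin_vice","jar","knight"):
        print(t,[(np.round(b["rect"]).astype(int).tolist(),round(b["score"],2)) for b in env.boxes_of(f,t)][:8])
E
```

```text
[0.18685922 0.62195316 0.21361991] [-4.56726402e-01 -3.10807151e+00  2.77427537e-03] 0.0
side [ 0.26226111 -0.58102975  0.79490146] [ 0.73220507 -0.17592866 -0.40970821] [[418.5845804884103, 0.0, 311.83018311598113], [0.0, 418.5845804884103, 198.4768443470507], [0.0, 0.0, 1.0]] [-0.05226071  0.          0.          0.          0.        ]
organiser [([377, 164, 144, 126], 0.92), ([335, 194, 48, 58], 0.21)]
top_drawer [([346, 144, 34, 72], 0.97)]
middle_drawer [([342, 170, 37, 75], 0.63)]
bottom_drawer [([332, 190, 54, 68], 0.67), ([346, 129, 8, 18], 0.67)]
bottle_a [([356, 160, 10, 21], 0.6), ([328, 202, 11, 17], 0.59), ([345, 128, 12, 20], 0.53), ([325, 188, 4, 18], 0.48), ([324, 174, 10, 18], 0.48)]
saucer [([349, 255, 57, 45], 0.87)]
pin_vice [([238, 337, 34, 46], 0.89), ([288, 274, 39, 34], 0.8), ([228, 231, 42, 10], 0.68)]
jar [([330, 136, 9, 15], 0.49)]
knight [([300, 147, 13, 24], 0.55)]
top [ 0.33446966 -0.01521681  0.97847279] [ 0.16940928 -0.18734479 -1.63880207] [[386.77720230532833, 0.0, 325.1706554816457], [0.0, 386.77720230532833, 196.9850961502286], [0.0, 0.0, 1.0]] [0.01839138 0.         0.         0.         0.        ]
organiser [([292, 118, 115, 160], 0.9)]
top_drawer [([282, 137, 92, 44], 0.84)]
middle_drawer [([284, 161, 85, 26], 0.59)]
bottom_drawer [([284, 179, 89, 38], 0.82)]
bottle_a [([362, 186, 47, 49], 0.69), ([284, 173, 10, 9], 0.47), ([302, 178, 12, 9], 0.43), ([307, 142, 17, 12], 0.4)]
saucer [([358, 184, 50, 47], 0.85), ([260, 128, 11, 18], 0.28)]
pin_vice [([292, 279, 16, 44], 0.78), ([211, 181, 21, 15], 0.69), ([398, 300, 46, 19], 0.5), ([358, 241, 43, 25], 0.46)]
jar [([221, 136, 31, 32], 0.72), ([292, 120, 116, 158], 0.68)]
knight [([211, 181, 20, 18], 0.78), ([286, 161, 88, 33], 0.46)]
```

Run:
```python
import cv2
a=cv2.imread("pics/side0.png")[80:300,220:480];b=cv2.imread("pics/top0.png")[30:320,190:450]
cv2.imwrite("pics/s1.png",cv2.resize(a,None,fx=3,fy=2.7,interpolation=cv2.INTER_CUBIC)[:600]);cv2.imwrite("pics/t1.png",cv2.resize(b,None,fx=2,fy=2,interpolation=cv2.INTER_CUBIC))
```

```text
(no output)
```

View pics/s1.png

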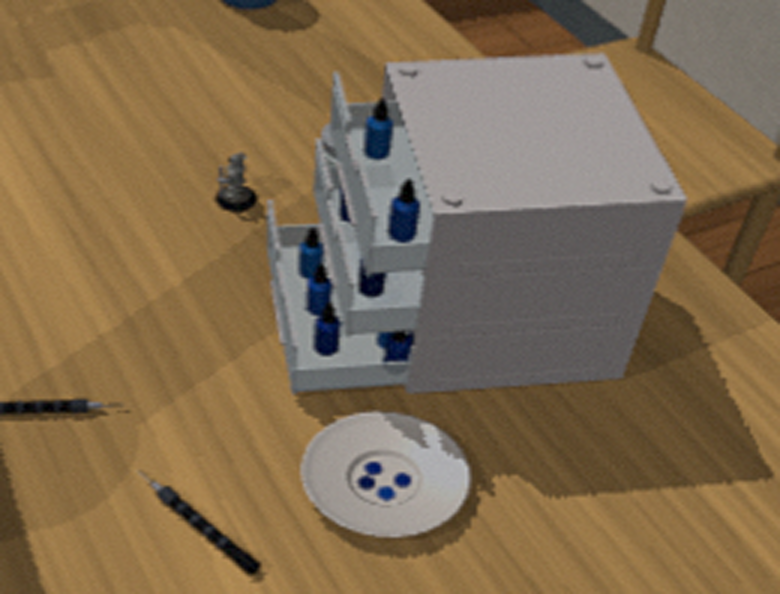

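View pics/t1.png

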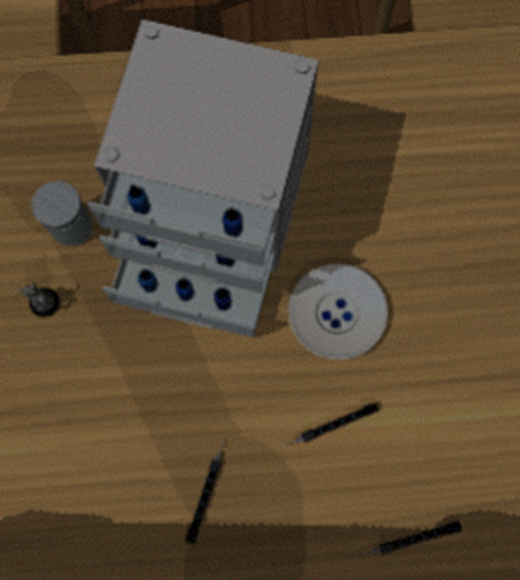

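The side view shows the organiser with its front facing the robot and the drawers staggered, the bottom one furthest out (front edge near 318,224). The saucer is at 349,255 and the knight at 300,147. The top view shows the jar at 221,136, clear of the drawers' left ends. Next I fit the organiser's pose and the drawer openings to the corner pixels.

```bash
cat > fit.py <<'E'
from bench import env
from h import *
from scipy.optimize import least_squares
F={n:env.grab_frame(n) for n in("side","top")}
W=.095
# (view, kind, local point(x,y,z) , uv): kind -1 body, 0..2 drawer front (x is relative to front)
D=[("top",-1,(.09,.1,.222),(260.5,40)),("top",-1,(.09,-.1,.222),(349,60)),("top",-1,(-.09,.1,.222),(238.5,112.5)),("top",-1,(-.09,-.1,.222),(329.5,134)),
("side",-1,(-.09,.1,.222),(348.7,103.7)),("side",-1,(.09,.1,.222),(422,100.4)),("side",-1,(.09,-.1,.222),(448,153.3)),("side",-1,(-.09,-.1,.222),(363,156.7)),
("top",0,(-.09,W,.218),(235,132.5)),("side",0,(-.09,W,.218),(331.7,107)),("side",0,(-.09,-W,.154),(342.7,177)),
("top",1,(-.09,W,.146),(240,149)),("side",1,(-.09,W,.146),(326,131)),("side",1,(-.09,-W,.082),(336.7,202)),
("top",2,(-.09,W,.074),(243,175)),("top",2,(-.09,-W,.074),(318.5,196.5)),("side",2,(-.09,W,.074),(309.3,154.8)),("side",2,(-.09,-W,.010),(317.3,223.7))]
def wp(v,k,p):
    p=np.array(p,float)
    if k>=0:p[0]-=v[3+k]
    c,s=np.cos(v[2]),np.sin(v[2]);return np.array([v[0]+c*p[0]-s*p[1],v[1]+s*p[0]+c*p[1],p[2]])
def res(v): return np.concatenate([proj(F[a],wp(v,k,p))[0]-uv for a,k,p,uv in D])
s=least_squares(res,[.65,.05,0,.04,.06,.1],loss="soft_l1",x_scale=[.1,.1,.1,.01,.01,.01])
v=s.x;print(np.round(v,4));print(np.round(res(v).reshape(-1,2),1).tolist())
np.save("v.npy",v)
for k,n in enumerate(("top","middle","bottom")): print(n,wp(v,k,(-.09,0,(.179,.107,.035)[k])).round(4))
E
cat > ov.py <<'E'
import fit
from fit import *
for n in F:
    im=np.ascontiguousarray(F[n]["pixels"][:,:,::-1]);z=3;x0,y0,w,h=(290,80,170,160) if n=="side" else (195,30,190,190)
    im=cv2.resize(im[y0:y0+h,x0:x0+w],None,fx=z,fy=z,interpolation=cv2.INTER_CUBIC)
    for k in range(-1,3):
        zs=[(0.,.222)] if k<0 else [((.154,.218),(.082,.146),(.010,.074))[k]]
        for z0,z1 in zs:
            P=[(-.09,W,z0),(-.09,-W,z0),(-.09,-W,z1),(-.09,W,z1)] if k>=0 else [(-.09,.1,.222),(-.09,-.1,.222),(.09,-.1,.222),(.09,.1,.222)]
            q=np.array([(proj(F[n],wp(v,k,p))[0]-(x0,y0)+.5)*z for p in P]).round().astype(np.int32)
            cv2.polylines(im,[q],True,[(0,0,255),(0,255,0),(0,255,255),(255,0,255)][k+1],1)
    cv2.imwrite(f"pics/ov_{n}.png",im)
a,b=[cv2.imread(f"pics/ov_{n}.png") for n in F];b=b[:480,:290] if 0 else cv2.resize(b,(480,480))
cv2.imwrite("pics/ov.png",np.hstack([a[:480,:320],b]))
print(cv2.imread("pics/ov.png").shape)
E
python3 ov.py
```

```text
[ 0.7557  0.0173 -0.3216  0.0406  0.0507  0.0933]
[[0.4, -0.5], [0.2, -0.5], [-1.3, 0.5], [-0.2, 0.9], [-0.7, -0.2], [-0.9, -0.5], [0.9, 0.9], [1.9, 2.9], [-0.8, -0.7], [-0.3, 0.1], [0.0, 5.7], [0.1, -0.8], [-0.1, 0.5], [-0.5, 3.3], [-1.7, -0.4], [-1.4, -3.4], [-0.6, -0.3], [-0.3, 2.9]]
top [0.6318 0.0586 0.179 ]
middle [0.6221 0.0618 0.107 ]
bottom [0.5817 0.0752 0.035 ]
(480, 800, 3)
```

View pics/ov.png

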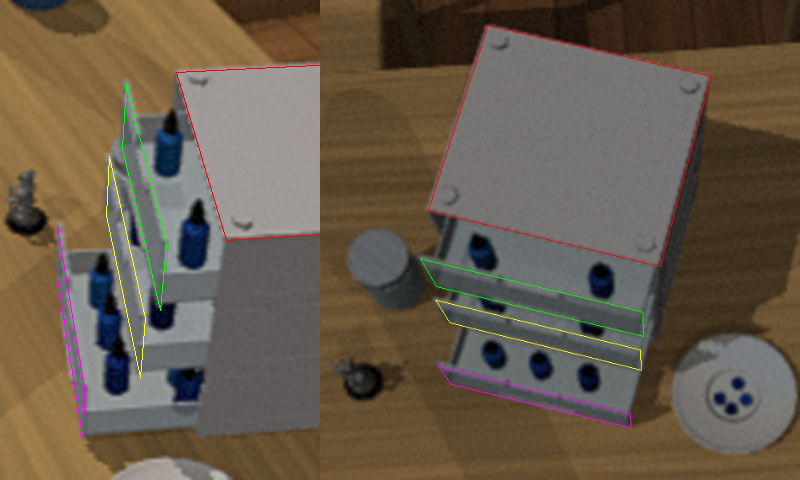

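The fit matches both pictures to about 1 px apart from a few corners I misread. Plan: close the fingers, tilt the tool about 45° forward and down along the organiser's +x, then push each front with the fingertips.

```bash
cat > rel.py <<'E'
# usage: rel.py outside(m ahead of flush plane, + = outside) lateral z pitch_deg
import sys
from bench import env
from h import *
v=np.load("v.npy");d,l,z,p=map(float,sys.argv[1:5]);p=np.radians(p)
e=np.array([np.cos(v[2]),np.sin(v[2]),0]);n=np.array([-e[1],e[0],0])
P=np.array([v[0],v[1],0])-e*(.09+d)+n*l+[0,0,z]
o=env.get_obs();Rc=rot(o["tcp_rot"]);T=np.array(o["tcp_pos"])
zt=np.cos(p)*e-np.sin(p)*np.array([0,0,1]);yt=n*np.sign(n@Rc[:,1]);Rt=np.c_[np.cross(yt,zt),yt,zt]
q=T-[v[0],v[1],0]
print("t",round(o["t"],2),"tcp",T.round(4),"outside",round(-.09-q@e,4),"lat",round(q@n,4),"F",np.round(o["ft_force"],1),"q",np.round(o["joint_positions"],2),"grip",round(o["grip_width"],3))
print("pitch",round(np.degrees(np.arcsin(-Rc[2,2])),1),"target",P.round(3))
print("d",(Rc.T@(P-T)/.3).round(3),"a",np.degrees(R.from_matrix(Rc.T@Rt).as_rotvec()/120).round(3))
E
python3 rel.py .16 0 .28 45
```

```text
t 1.1 tcp [0.187  0.6225 0.2146] outside 0.6408 lat 0.3945 F [ 0.1 -0.2 -0.2] q [-1.32  0.47 -0.01  1.6   0.01  1.07 -0.06] grip 0.092
pitch 90.0 target [0.518 0.096 0.28 ]
d [-1.563 -1.362 -0.218] a [ 0.006 -0.375  0.013]
```

Call:
send_rows(series=[{"dx":0,"dy":0,"dz":-0.2},{"dx":-0.1,"dy":-0.1,"dz":-0.25},{"dx":-0.2,"dy":-0.2,"dz":-0.25},{"dx":-0.3,"dy":-0.27,"dz":-0.25},{"dx":-0.4,"dy":-0.35,"dz":-0.25},{"dx":-0.5,"dy":-0.44,"dz":-0.25},{"dx":-0.6,"dy":-0.52,"dz":-0.25},{"dx":-0.7,"dy":-0.6,"dz":-0.25},{"dx":-0.8,"dy":-0.7,"dz":-0.25},{"dx":-0.8,"dy":-0.7,"dz":-0.25}], grip=-1)

```text
invalid input
```

```bash
python3 rel.py .16 0 .28 45
```

```text
t 1.1 tcp [0.187  0.6225 0.2146] outside 0.6408 lat 0.3945 F [ 0.1 -0.2 -0.2] q [-1.32  0.47 -0.01  1.6   0.01  1.07 -0.06] grip 0.092
pitch 90.0 target [0.518 0.096 0.28 ]
d [-1.563 -1.362 -0.218] a [ 0.006 -0.375  0.013]
```

Call:
send_rows(series=[{"dx":0,"dy":0,"dz":-0.2,"ax":0,"ay":0,"az":0},{"dx":-0.2,"dy":-0.2,"dz":-0.25,"ax":0,"ay":0,"az":0},{"dx":-0.3,"dy":-0.27,"dz":-0.25,"ax":0,"ay":0,"az":0},{"dx":-0.4,"dy":-0.35,"dz":-0.25,"ax":0,"ay":0,"az":0},{"dx":-0.5,"dy":-0.44,"dz":-0.25,"ax":0,"ay":0,"az":0},{"dx":-0.6,"dy":-0.52,"dz":-0.25,"ax":0,"ay":0,"az":0},{"dx":-0.7,"dy":-0.6,"dz":-0.25,"ax":0,"ay":0,"az":0},{"dx":-0.8,"dy":-0.7,"dz":-0.25,"ax":0,"ay":0,"az":0},{"dx":-0.8,"dy":-0.7,"dz":-0.25,"ax":0,"ay":0,"az":0}], grip=-1)

```text
t: 2.0
tcp_pos: [0.3599, 0.3471, 0.2901]
tcp_rot: [0.471, 3.104, -0.001]
ft_force: [0.0, 0.4, -0.8]
grip_width: 0.0221
finger_force: 0.0
```

```bash
python3 rel.py .16 0 .28 45
```

```text
t 2.0 tcp [0.3599 0.3471 0.2901] outside 0.3897 lat 0.1878 F [ 0.   0.4 -0.8] q [-0.95  0.13  0.13  1.88 -0.02  1.13  0.45] grip 0.022
pitch 89.9 target [0.518 0.096 0.28 ]
d [-0.753 -0.642  0.035] a [ 0.004 -0.374  0.009]
```

Call:
send_rows(series=[{"dx":-0.1,"dy":-0.08,"dz":0,"ax":0,"ay":-0.06,"az":0},{"dx":-0.2,"dy":-0.16,"dz":0,"ax":0,"ay":-0.12,"az":0},{"dx":-0.3,"dy":-0.25,"dz":0,"ax":0,"ay":-0.18,"az":0},{"dx":-0.4,"dy":-0.34,"dz":0,"ax":0,"ay":-0.24,"az":0},{"dx":-0.5,"dy":-0.43,"dz":0.02,"ax":0,"ay":-0.3,"az":0},{"dx":-0.6,"dy":-0.52,"dz":0.035,"ax":0,"ay":-0.36,"az":0},{"dx":-0.7,"dy":-0.6,"dz":0.035,"ax":0,"ay":-0.374,"az":0},{"dx":-0.753,"dy":-0.642,"dz":0.035,"ax":0.004,"ay":-0.374,"az":0.009},{"dx":-0.753,"dy":-0.642,"dz":0.035,"ax":0.004,"ay":-0.374,"az":0.009}])

```text
t: 2.9
tcp_pos: [0.5184, 0.1013, 0.2797]
tcp_rot: [0.373, 2.334, -0.153]
ft_force: [-0.1, -0.2, 1.0]
grip_width: 0.0004
finger_force: 0.0
```

```bash
python3 rel.py .07 0 .175 45
```

```text
t 2.9 tcp [0.5184 0.1013 0.2797] outside 0.1616 lat 0.0047 F [-0.1 -0.2  1. ] q [-0.85 -0.04  0.23  2.33  1.16  0.68 -0.26] grip 0.0
pitch 45.1 target [0.604 0.068 0.175]
d [ 0.03  -0.017  0.463] a [ 0.002 -0.001  0.001]
```

Call:
send_rows(series=[{"dx":0.01,"dy":-0.01,"dz":0.12,"ax":0,"ay":0,"az":0},{"dx":0.02,"dy":-0.017,"dz":0.24,"ax":0,"ay":0,"az":0},{"dx":0.03,"dy":-0.017,"dz":0.36,"ax":0,"ay":0,"az":0},{"dx":0.03,"dy":-0.017,"dz":0.463,"ax":0,"ay":0,"az":0},{"dx":0.03,"dy":-0.017,"dz":0.463,"ax":0,"ay":0,"az":0}])

```text
t: 3.4
tcp_pos: [0.6043, 0.07, 0.1721]
tcp_rot: [0.366, 2.337, -0.156]
ft_force: [-0.0, -0.9, -0.0]
grip_width: 0.0007
finger_force: 0.0
```

```bash
python3 rel.py .02 0 .175 45
python3 - <<'E'
from bench import env
import cv2,numpy as np
a=env.grab_frame("side")["pixels"][70:250,230:430,::-1];b=env.grab_frame("top")["pixels"][40:220,190:390,::-1]
cv2.imwrite("pics/c1.png",cv2.resize(np.hstack([a,b]),None,fx=2,fy=2,interpolation=cv2.INTER_CUBIC))
E
```

```text
t 3.4 tcp [0.6043 0.07   0.1721] outside 0.0703 lat 0.0022 F [-0.  -0.9 -0. ] q [-0.73  0.3   0.34  2.29  1.68  0.41 -0.74] grip 0.001
pitch 45.2 target [0.651 0.052 0.175]
d [-0.126 -0.009  0.111] a [ 0.002 -0.002  0.004]
```

View pics/c1.png

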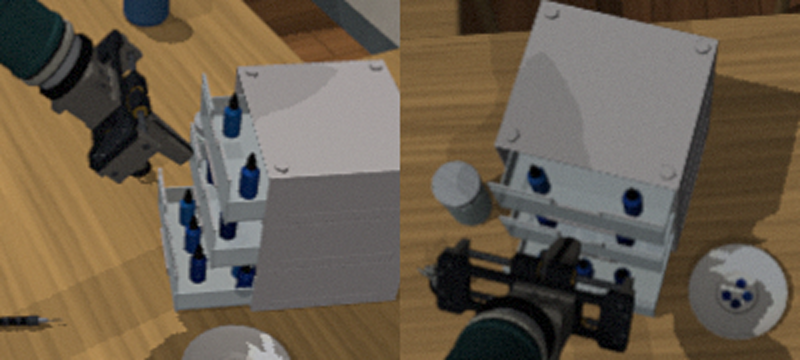

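The fingertips sit just outside the top front (left half about 190,155), clear of the jar, saucer and bottles. I'll push slowly from here.

Call:
send_rows(series=[{"dx":-0.014,"dy":-0.005,"dz":0.014,"ax":0,"ay":0,"az":0},{"dx":-0.028,"dy":-0.005,"dz":0.028,"ax":0,"ay":0,"az":0},{"dx":-0.038,"dy":-0.005,"dz":0.036,"ax":0,"ay":0,"az":0},{"dx":-0.047,"dy":-0.005,"dz":0.045,"ax":0,"ay":0,"az":0},{"dx":-0.054,"dy":-0.005,"dz":0.052,"ax":0,"ay":0,"az":0},{"dx":-0.061,"dy":-0.005,"dz":0.059,"ax":0,"ay":0,"az":0},{"dx":-0.068,"dy":-0.005,"dz":0.066,"ax":0,"ay":0,"az":0},{"dx":-0.075,"dy":-0.005,"dz":0.073,"ax":0,"ay":0,"az":0},{"dx":-0.082,"dy":-0.005,"dz":0.08,"ax":0,"ay":0,"az":0},{"dx":-0.09,"dy":-0.005,"dz":0.087,"ax":0,"ay":0,"az":0},{"dx":-0.097,"dy":-0.005,"dz":0.094,"ax":0,"ay":0,"az":0},{"dx":-0.104,"dy":-0.005,"dz":0.101,"ax":0,"ay":0,"az":0}])

```text
t: 4.7
tcp_pos: [0.6441, 0.0549, 0.1748]
tcp_rot: [0.367, 2.335, -0.152]
ft_force: [-1.2, -0.9, 1.6]
grip_width: 0.0003
finger_force: 0.8
```

```bash
python3 rel.py .011 0 .175 45
```

```text
t 4.7 tcp [0.6441 0.0549 0.1748] outside 0.0278 lat 0.0005 F [-1.2 -0.9  1.6] q [-0.68  0.34  0.37  2.22  1.7   0.34 -0.7 ] grip 0.0
pitch 45.1 target [0.66  0.049 0.175]
d [-0.04  -0.002  0.039] a [ 0.003 -0.001  0.003]
```

Call:
send_rows(series=[{"dx":-0.006,"dy":0,"dz":0.006,"ax":0,"ay":0,"az":0},{"dx":-0.012,"dy":0,"dz":0.012,"ax":0,"ay":0,"az":0},{"dx":-0.018,"dy":0,"dz":0.018,"ax":0,"ay":0,"az":0},{"dx":-0.024,"dy":0,"dz":0.024,"ax":0,"ay":0,"az":0},{"dx":-0.03,"dy":0,"dz":0.03,"ax":0,"ay":0,"az":0},{"dx":-0.036,"dy":0,"dz":0.036,"ax":0,"ay":0,"az":0},{"dx":-0.04,"dy":0,"dz":0.04,"ax":0,"ay":0,"az":0},{"dx":-0.042,"dy":0,"dz":0.042,"ax":0,"ay":0,"az":0}])

```text
t: 5.5
tcp_pos: [0.661, 0.0494, 0.1748]
tcp_rot: [0.367, 2.335, -0.153]
ft_force: [-3.0, -0.2, -0.3]
grip_width: 0.0007
finger_force: 0.8
```

Call:
send_rows(series=[{"dx":-0.002,"dy":0,"dz":0.002,"ax":0,"ay":0,"az":0},{"dx":-0.004,"dy":0,"dz":0.004,"ax":0,"ay":0,"az":0},{"dx":-0.006,"dy":0,"dz":0.006,"ax":0,"ay":0,"az":0}])

```text
t: 5.8
tcp_pos: [0.6633, 0.0487, 0.1748]
tcp_rot: [0.367, 2.335, -0.152]
ft_force: [-2.2, -0.7, 0.5]
grip_width: 0.0001
finger_force: 0.8
```

```bash
python3 rel.py .0 0 .175 45
```

```text
t 5.8 tcp [0.6633 0.0487 0.1748] outside 0.0075 lat 0.0006 F [-2.2 -0.7  0.5] q [-0.66  0.37  0.38  2.19  1.69  0.32 -0.68] grip 0.0
pitch 45.1 target [0.67  0.046 0.175]
d [-0.018 -0.002  0.017] a [ 0.003 -0.001  0.003]
```

Not at the stop yet: the force is still only sliding friction. I'll continue in 1 mm steps and check the force.

Call:
send_rows(series=[{"dx":-0.002,"dy":0,"dz":0.002,"ax":0,"ay":0,"az":0},{"dx":-0.004,"dy":0,"dz":0.004,"ax":0,"ay":0,"az":0}])

```text
t: 6.0
tcp_pos: [0.665, 0.0483, 0.1748]
tcp_rot: [0.367, 2.335, -0.152]
ft_force: [-1.5, -0.5, 0.6]
grip_width: 0.0006
finger_force: 0.8
```

Call:
send_rows(series=[{"dx":-0.002,"dy":0,"dz":0.002,"ax":0,"ay":0,"az":0},{"dx":-0.003,"dy":0,"dz":0.003,"ax":0,"ay":0,"az":0}])

```text
t: 6.2
tcp_pos: [0.6655, 0.048, 0.1745]
tcp_rot: [0.367, 2.336, -0.152]
ft_force: [-9.1, 1.4, 5.7]
grip_width: 0.0004
finger_force: 4.6
```

```bash
python3 rel.py .0 0 .175 45
```

```text
t 6.2 tcp [0.6655 0.048  0.1745] outside 0.0052 lat 0.0007 F [-9.1  1.4  5.7] q [-0.66  0.37  0.38  2.18  1.69  0.31 -0.68] grip 0.0
pitch 45.2 target [0.67  0.046 0.175]
d [-0.013 -0.002  0.011] a [ 0.003 -0.001  0.003]
```

The top drawer is at its stop (9 N). Backing off and moving down to the middle drawer.

```bash
python3 rel.py .085 0 .18 45;python3 rel.py .085 0 .106 45
```

```text
t 6.2 tcp [0.6655 0.048  0.1745] outside 0.0052 lat 0.0007 F [-9.1  1.4  5.7] q [-0.66  0.37  0.38  2.18  1.69  0.31 -0.68] grip 0.0
pitch 45.2 target [0.59  0.073 0.18 ]
d [ 0.176  0.    -0.2  ] a [ 0.003 -0.001  0.003]
t 6.2 tcp [0.6655 0.048  0.1745] outside 0.0052 lat 0.0007 F [-9.1  1.4  5.7] q [-0.66  0.37  0.38  2.18  1.69  0.31 -0.68] grip 0.0
pitch 45.2 target [0.59  0.073 0.106]
d [ 0.35   0.001 -0.026] a [ 0.003 -0.001  0.003]
```

Call:
send_rows(series=[{"dx":0.02,"dy":0,"dz":-0.022,"ax":0,"ay":0,"az":0},{"dx":0.07,"dy":0,"dz":-0.08,"ax":0,"ay":0,"az":0},{"dx":0.13,"dy":0,"dz":-0.145,"ax":0,"ay":0,"az":0},{"dx":0.176,"dy":0,"dz":-0.2,"ax":0,"ay":0,"az":0},{"dx":0.176,"dy":0,"dz":-0.2,"ax":0,"ay":0,"az":0},{"dx":0.23,"dy":0,"dz":-0.145,"ax":0,"ay":0,"az":0},{"dx":0.29,"dy":0,"dz":-0.085,"ax":0,"ay":0,"az":0},{"dx":0.35,"dy":0,"dz":-0.026,"ax":0,"ay":0,"az":0},{"dx":0.35,"dy":0,"dz":-0.026,"ax":0,"ay":0,"az":0}])

```text
t: 7.1
tcp_pos: [0.5893, 0.0719, 0.1034]
tcp_rot: [0.365, 2.339, -0.156]
ft_force: [-0.1, -0.1, -0.3]
grip_width: 0.0006
finger_force: 0.0
```

```bash
python3 rel.py .03 0 .106 45
python3 - <<'E'
from bench import env
import cv2,numpy as np
a=env.grab_frame("side")["pixels"][70:250,230:430,::-1];b=env.grab_frame("top")["pixels"][40:220,190:390,::-1]
cv2.imwrite("pics/c2.png",cv2.resize(np.hstack([a,b]),None,fx=2,fy=2,interpolation=cv2.INTER_CUBIC))
E
```

```text
t 7.1 tcp [0.5893 0.0719 0.1034] outside 0.0851 lat -0.0007 F [-0.1 -0.1 -0.3] q [-0.67  0.45  0.25  2.34  2.04  0.47 -1.17] grip 0.001
pitch 45.3 target [0.642 0.055 0.106]
d [-0.137  0.     0.123] a [ 0.002 -0.003  0.005]
```

View pics/c2.png

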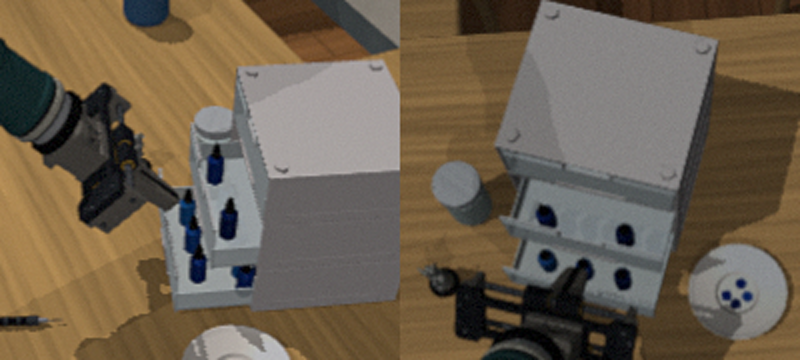

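The top drawer is flush and the middle one is out with its bottles upright. The fingertips (right tip near 178,203 left panel) are above the bottom drawer's rim, and the gripper is above the knight. Pushing the middle drawer.

Call:
send_rows(series=[{"dx":-0.025,"dy":0,"dz":0.013,"ax":0,"ay":0,"az":0},{"dx":-0.044,"dy":0,"dz":0.032,"ax":0,"ay":0,"az":0},{"dx":-0.058,"dy":0,"dz":0.046,"ax":0,"ay":0,"az":0},{"dx":-0.067,"dy":0,"dz":0.055,"ax":0,"ay":0,"az":0},{"dx":-0.074,"dy":0,"dz":0.062,"ax":0,"ay":0,"az":0},{"dx":-0.081,"dy":0,"dz":0.069,"ax":0,"ay":0,"az":0},{"dx":-0.088,"dy":0,"dz":0.076,"ax":0,"ay":0,"az":0},{"dx":-0.095,"dy":0,"dz":0.083,"ax":0,"ay":0,"az":0},{"dx":-0.102,"dy":0,"dz":0.09,"ax":0,"ay":0,"az":0},{"dx":-0.109,"dy":0,"dz":0.097,"ax":0,"ay":0,"az":0},{"dx":-0.116,"dy":0,"dz":0.104,"ax":0,"ay":0,"az":0},{"dx":-0.123,"dy":0,"dz":0.111,"ax":0,"ay":0,"az":0}])

```text
t: 8.4
tcp_pos: [0.6375, 0.057, 0.1087]
tcp_rot: [0.367, 2.335, -0.152]
ft_force: [-2.7, 0.9, 0.9]
grip_width: 0.0004
finger_force: 0.8
```

```bash
python3 rel.py .01 0 .106 45
```

```text
t 8.4 tcp [0.6375 0.057  0.1087] outside 0.0346 lat 0.0003 F [-2.7  0.9  0.9] q [-0.62  0.48  0.29  2.25  2.07  0.4  -1.13] grip 0.0
pitch 45.1 target [0.661 0.049 0.106]
d [-0.052 -0.002  0.064] a [ 0.003 -0.001  0.003]
```

Call:
send_rows(series=[{"dx":-0.006,"dy":0,"dz":0.006,"ax":0,"ay":0,"az":0},{"dx":-0.012,"dy":0,"dz":0.012,"ax":0,"ay":0,"az":0},{"dx":-0.018,"dy":0,"dz":0.018,"ax":0,"ay":0,"az":0},{"dx":-0.024,"dy":0,"dz":0.024,"ax":0,"ay":0,"az":0},{"dx":-0.03,"dy":0,"dz":0.03,"ax":0,"ay":0,"az":0},{"dx":-0.036,"dy":0,"dz":0.036,"ax":0,"ay":0,"az":0},{"dx":-0.042,"dy":0,"dz":0.042,"ax":0,"ay":0,"az":0},{"dx":-0.048,"dy":0,"dz":0.048,"ax":0,"ay":0,"az":0},{"dx":-0.053,"dy":0,"dz":0.053,"ax":0,"ay":0,"az":0},{"dx":-0.057,"dy":0,"dz":0.057,"ax":0,"ay":0,"az":0},{"dx":-0.06,"dy":0,"dz":0.06,"ax":0,"ay":0,"az":0}])

```text
t: 9.5
tcp_pos: [0.6616, 0.0492, 0.1086]
tcp_rot: [0.367, 2.335, -0.152]
ft_force: [-1.6, -0.9, 0.6]
grip_width: 0.0007
finger_force: 0.8
```

Call:
send_rows(series=[{"dx":-0.002,"dy":0,"dz":0.002,"ax":0,"ay":0,"az":0},{"dx":-0.004,"dy":0,"dz":0.004,"ax":0,"ay":0,"az":0}])

```text
t: 9.7
tcp_pos: [0.6631, 0.0488, 0.1086]
tcp_rot: [0.367, 2.335, -0.152]
ft_force: [-1.6, -0.4, 0.2]
grip_width: 0.0004
finger_force: 0.8
```

```bash
python3 rel.py .005 0 .108 45
```

```text
t 9.7 tcp [0.6631 0.0488 0.1086] outside 0.0077 lat 0.0006 F [-1.6 -0.4  0.2] q [-0.59  0.5   0.3   2.2   2.08  0.37 -1.12] grip 0.0
pitch 45.1 target [0.666 0.047 0.108]
d [-0.005 -0.002  0.008] a [ 0.003 -0.001  0.003]
```

Call:
send_rows(series=[{"dx":-0.002,"dy":0,"dz":0.002,"ax":0,"ay":0,"az":0},{"dx":-0.004,"dy":0,"dz":0.004,"ax":0,"ay":0,"az":0},{"dx":-0.005,"dy":0,"dz":0.005,"ax":0,"ay":0,"az":0}])

```text
t: 10.0
tcp_pos: [0.6651, 0.0482, 0.1085]
tcp_rot: [0.367, 2.335, -0.152]
ft_force: [-3.6, -1.0, 1.0]
grip_width: 0.0004
finger_force: 1.4
```

Call:
send_rows(series=[{"dx":-0.002,"dy":0,"dz":0.002,"ax":0,"ay":0,"az":0},{"dx":-0.002,"dy":0,"dz":0.002,"ax":0,"ay":0,"az":0}])

```text
t: 10.2
tcp_pos: [0.6654, 0.0481, 0.1083]
tcp_rot: [0.367, 2.336, -0.152]
ft_force: [-6.0, 1.0, 3.7]
grip_width: 0.0002
finger_force: 3.0
```

```bash
python3 rel.py .13 0 .14 45
```

```text
t 10.2 tcp [0.6654 0.0481 0.1083] outside 0.0054 lat 0.0006 F [-6.   1.   3.7] q [-0.59  0.51  0.3   2.2   2.08  0.36 -1.12] grip 0.0
pitch 45.2 target [0.547 0.087 0.14 ]
d [ 0.22   0.002 -0.368] a [ 0.003 -0.001  0.003]
```

Both drawers stopped at the same plane. Retreating.

Call:
send_rows(series=[{"dx":0.02,"dy":0,"dz":-0.022,"ax":0,"ay":0,"az":0},{"dx":0.07,"dy":0,"dz":-0.11,"ax":0,"ay":0,"az":0},{"dx":0.12,"dy":0,"dz":-0.2,"ax":0,"ay":0,"az":0},{"dx":0.17,"dy":0,"dz":-0.29,"ax":0,"ay":0,"az":0},{"dx":0.17,"dy":0,"dz":-0.38,"ax":0,"ay":0,"az":0},{"dx":0.12,"dy":0,"dz":-0.47,"ax":0,"ay":0,"az":0},{"dx":0.05,"dy":0,"dz":-0.57,"ax":0,"ay":0,"az":0},{"dx":0,"dy":0,"dz":-0.65,"ax":0,"ay":0,"az":0},{"dx":0,"dy":0,"dz":-0.65,"ax":0,"ay":0,"az":0}])

```text
t: 11.1
tcp_pos: [0.536, 0.0921, 0.2508]
tcp_rot: [0.368, 2.33, -0.144]
ft_force: [0.1, 0.0, -1.0]
grip_width: 0.0005
finger_force: 0.0
```

```bash
python3 rel.py .13 0 .14 45|head -1
python3 - <<'E'
from bench import env
import cv2,numpy as np
a=env.grab_frame("side")["pixels"][70:270,230:430,::-1];b=env.grab_frame("top")["pixels"][40:240,190:390,::-1]
cv2.imwrite("pics/c3.png",cv2.resize(np.hstack([a,b]),None,fx=2,fy=2,interpolation=cv2.INTER_CUBIC))
E
```

```text
t 11.1 tcp [0.536  0.0921 0.2508] outside 0.142 lat 0.0016 F [ 0.1  0.  -1. ] q [-0.9   0.03  0.34  2.35  1.28  0.59 -0.37] grip 0.001
```

View pics/c3.png

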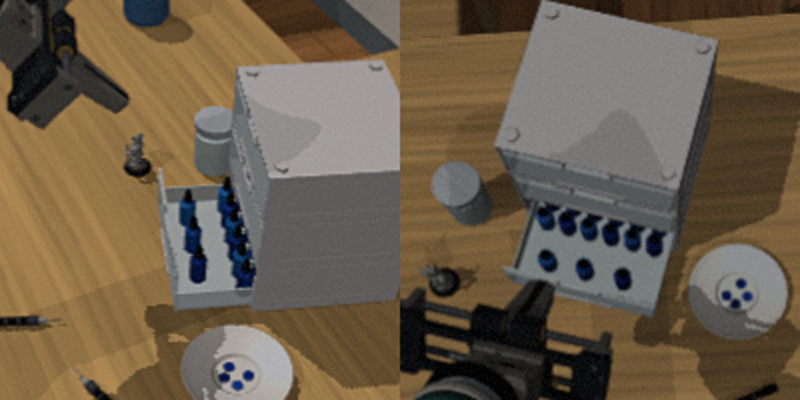

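Both drawers are flush. The bottom drawer is unchanged (front near 170,300 left panel), its bottles are upright, and the jar, knight and saucer are where they were. Handing in.

```bash
python3 -c "
from bench import env
print(env.job_done())"
```

```text
the job is handed in; nothing more can be done
None
```

I pushed the top and middle drawers gently to their stops from outside (peak wrist reading about 11 N) and handed the job in. In the last pictures the bottom drawer, its bottles, the saucer, jar and knight are as they were; the bottles in the shut drawers are hidden and I did not re-measure the pin vice.

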